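# Find the full tin by its weight and lift it off its hook with the lifting fork

## Task

One of the three identical tins hanging on the rack still has a block of palm sugar in it; the other two are empty. Without touching the tins with the hand or arm, use the lifting fork under their bails to feel which one is heavy, lift that one up off its hook and set it down gently, upright, in the middle of the wooden board, leaving the empty ones hanging on the rack. Then stand the fork upright on the bare table top, and leave the other things on the table where they are.

Things in the scene. Friction and masses are not known exactly. Their poses are not given: they have to be found in the camera images.
- tin_a: one of three alike closed metal tins, 70 (x) x 90 (y) mm, lid top at 76 mm. Over it a rigid bail of 7 mm wire: legs at y = +-45 mm, straight top bar 62 mm long along y, its axis 145 mm above the underside, 65 mm open below it. Hangs by the bar's middle on a hook. Empty 0.16 kg, full 0.55 to 0.75 kg; any of the three may be full. Origin: centre of underside, z up
- tin_b: one of three alike closed metal tins, 70 (x) x 90 (y) mm, lid top at 76 mm. Over it a rigid bail of 7 mm wire: legs at y = +-45 mm, straight top bar 62 mm long along y, its axis 145 mm above the underside, 65 mm open below it. Hangs by the bar's middle on a hook. Empty 0.16 kg, full 0.55 to 0.75 kg; any of the three may be full. Origin: centre of underside, z up
- tin_c: one of three alike closed metal tins, 70 (x) x 90 (y) mm, lid top at 76 mm. Over it a rigid bail of 7 mm wire: legs at y = +-45 mm, straight top bar 62 mm long along y, its axis 145 mm above the underside, 65 mm open below it. Hangs by the bar's middle on a hook. Empty 0.16 kg, full 0.55 to 0.75 kg; any of the three may be full. Origin: centre of underside, z up
- rack: fixed rack: rail along its y at x = +60 mm, 190 mm high, uprights at y = +-200 mm; three V-bent hooks of 8 mm wire at y = -125, 0, +125 mm reach to -x. Origin on the table below the middle hook's seat. A hung bail bar lies along y over x = 0, axis 170 mm high. Hook tips at x = -25 mm, top 182 mm high, open above: a bar must rise 17 to 50 mm to come off to -x (higher, the lid meets the hook)
- lifter: lifting fork: loose C-shaped steel tool, 0.25 kg, stands on its flat foot. Origin on the underside, below the handle. Two prongs (6 mm thick, 7 wide) at y = +-22 mm run to x = +36 mm; tips turn up 8 mm. Behind, x = -73 to -47 mm, a plate and a stem (10 mm, x = -55) that bends forward to the handle; 59 mm open above the prongs. A bar rides at x = 0, axis 9.5 mm above the origin
- lifter_grip (a point): centre of the fork's upright black handle, 22 (x) x 24 (y) x 75 mm, 114 mm above the fork's underside; same axes as the fork (x toward the prong tips; the prongs pass one on each side of a rack hook)
- board: fixed square wooden board, 170 x 170 mm, 12 mm thick. Origin: centre of its underside (its top is 12 mm higher)
- steel_cup: bystander: open steel portion cup, 68 mm wide, 42 mm high; origin at centre of underside
- rice_tub: bystander: lidded food tub, 103 x 144 x 56 mm; origin at centre of underside
- sauce_pot: bystander: small lidded portion pot, 53 mm wide, 36 mm high; origin at centre of underside
Mind the look-alikes: they are no part of the job. What is shaped like the tin_a but purple is not meant.

How it is judged (in metres and radians):
On the way:
1. the full tin hangs free on the fork, off its hook (((contact force between tin_a and lifter above 3.2 N and contact force between tin_a and rack below 0.05 N and height (world z) of tin_a above 0.043 m) or (contact force between tin_b and lifter above 3.2 N and contact force between tin_b and rack below 0.05 N and height (world z) of tin_b above 0.043 m) or (contact force between tin_c and lifter above 3.2 N and contact force between tin_c and rack below 0.05 N and height (world z) of tin_c above 0.043 m))), for 0.2 s.
At the end, for the whole second after the job is handed in: The full tin stands upright (within 0.08 rad) and at rest on the board, its centre within 40 mm of the board's centre; the two empty tins hang on the rack's hooks; the fork stands upright on the bare table top (not on the board), clear of the tins, released (((contact force between tin_a and board above 3.2 N and horizontal distance between tin_a and board below 0.04 m and angle between tin_a's own z axis and vertical below 0.08 rad and linear speed of tin_a below 0.02 m/s and contact force between tin_a and lifter below 0.1 N and (contact force between tin_b and rack above 0.8 N and height (world z) of tin_b between 0.015 and 0.035 m and contact force between tin_b and lifter below 0.1 N) and (contact force between tin_c and rack above 0.8 N and height (world z) of tin_c between 0.015 and 0.035 m and contact force between tin_c and lifter below 0.1 N)) or (contact force between tin_b and board above 3.2 N and horizontal distance between tin_b and board below 0.04 m and angle between tin_b's own z axis and vertical below 0.08 rad and linear speed of tin_b below 0.02 m/s and contact force between tin_b and lifter below 0.1 N and (contact force between tin_a and rack above 0.8 N and height (world z) of tin_a between 0.015 and 0.035 m and contact force between tin_a and lifter below 0.1 N) and (contact force between tin_c and rack above 0.8 N and height (world z) of tin_c between 0.015 and 0.035 m and contact force between tin_c and lifter below 0.1 N)) or (contact force between tin_c and board above 3.2 N and horizontal distance between tin_c and board below 0.04 m and angle between tin_c's own z axis and vertical below 0.08 rad and linear speed of tin_c below 0.02 m/s and contact force between tin_c and lifter below 0.1 N and (contact force between tin_a and rack above 0.8 N and height (world z) of tin_a between 0.015 and 0.035 m and contact force between tin_a and lifter below 0.1 N) and (contact force between tin_b and rack above 0.8 N and height (world z) of tin_b between 0.015 and 0.035 m and contact force between tin_b and lifter below 0.1 N))) and angle between lifter_grip's own z axis and vertical below 0.08 rad and height (world z) of lifter between -0.005 and 0.005 m and linear speed of lifter below 0.02 m/s and horizontal distance between lifter and board above 0.09 m); the robot touches nothing.
It fails at once if the hand or arm touches a tin (contact force between any of the fingers, the arm and tin_a above 0.5 N or contact force between any of the fingers, the arm and tin_b above 0.5 N or contact force between any of the fingers, the arm and tin_c above 0.5 N).
It fails at once if a tin is set down hard on the board (over 25 N) (contact force between any of tin_a, tin_b, tin_c and board above 25 N).
It fails at once if a bystander is moved by more than 30 mm (distance of any of steel_cup, rice_tub, sauce_pot from where it was at the start of the episode above 0.03 m).
It also fails if it takes over 72 s, if anything falls off the work surface, if the arm or the gripper's body presses on something with over 40 N, if the wrist force passes 120 N, or if a joint passes its speed limit or range.

## Robot

A 6-joint arm with a two-finger parallel gripper is mounted at the origin on a cart in front of the work surface, level with it; the furniture and walls round the work are solid. World frame = base frame: x ahead of the robot, y to its left, z up, the work surface at z = 0. Lengths are in m, angles in degrees, forces in N, time in s.
With the tool pointing down it reaches from about 0.275 to 0.85 m from the base axis. Payload 19 kg.
Tool frame: the origin (TCP) lies at the centre of the arm's flange, where the gripper is bolted on; the fingertips stand 173 mm ahead of it and the grasp point (between the pads) lies 155 mm ahead of it; z points along the fingers, y is the line along which they close (so a half turn about z gives the same grasp; the last joint's range is limited). The gripper opens to 85 mm and grips with 20 to 120 N. Pads are 22 mm wide; open, the fingers measure 114 mm over their backs; the gripper's body (76 mm by 85 mm) begins 54 mm behind the grasp point. The pads swing forward as they close: fully open they stand 13 mm farther back than shut.
Start: joints at [56.093, 8.623, 82.357, -0, 89.026, -7.678], TCP at [0.254, 0.516, 0.405] pointing down, gripper open.
Joint ranges: [-160.23, 160.23], [-39.13, 120.54], [6.94, 153.29], [-79.49, 259.48], [9.18, 160.14], [-161.06, 161.06]. Speed limits (degrees/s): [108.29, 108.29, 127.2, 172.46, 172.46, 172.46].

## Interface

Orientations are given as [roll, pitch, yaw] about the fixed x, y, z axes, in that order (R = Rz(yaw) Ry(pitch) Rx(roll)).
In Python, from plant import read_state, grab_frame, job_done gives the robot as it stands.
- The arm moves only by the shell command python3 -m pendant 'ROWS' [FORCE]. ROWS is JSON, one flat list of numbers, 5 for each row, row after row: the finger opening in m, from 0 to 0.0854, then the shift along the tool's x, y, z in m, then the turn about the tool's z in rad. In form: [jaw, x, y, z, roll, jaw, x, y, z, roll, ...]. A call has 1 to 5 rows; each row shifts and turns the commanded pose from where the row before left it, along the tool's axes as they then stand; what a row does not reach is not made up. A row lasts 1/12 s, in which the tool goes at most 41.7 mm and 7.16 degrees, less where a joint would pass 70% of its speed; a pose out of reach is approached as far as the arm can. A call is refused whole if a number of a shift passes 0.0417 or a number of a turn 0.125, either way. A call with a gripper value outside its range is refused whole. The fingers move at their own pace and stop on an object; FORCE is the grip in N (left out, the last holds). Time passes only in rows, so rows that do not move let the fingers close. It gives the time, the measured TCP pose, the force, the opening and the grip force at its end, in the units of the state.
- read_state(): the state, without advancing time (a new reading comes with each control period).
- grab_frame(name): name is "scene" or "top"; returns a dict with "pixels" (420x560x3 uint8, red, green, blue), "z_map" (420x560 float32, m along the optical axis (not along the pixel's ray), 0 where there is no reading), "K" (3x3 intrinsics, pixels), "R" (3x3) and "t" (3): a world point X has camera coordinates R X + t. Camera axes: x right, y down, z forward; pixel columns grow to the right and rows downward; lengths in m; the calibration is good to about 2 mm. A picture is of the moment at which its call begins.
- job_done(): hands the job in; it is judged then, once.
The state is a dict: "time_s": time; "joints": joint angles; "joint_vel": joint speeds; "joint_torque": joint torques, N m; "eef_pos": TCP position; "tool_rot": TCP orientation; "contact_force": force on the tool from outside, world axes, zero at the start; "ft_torque": the same for the moment, N m; "opening": opening from 0.0 (shut) to 1.0 (fully open); "grasp_force": force on a finger pad.
Only numpy, scipy, OpenCV 4.12 (cv2) and the standard library are available. Lean on these libraries where they do the work, as an engineer would, in place of code of your own. Each camera call takes 0.05 s, during which the arm holds its last target. There are 200 camera calls.

## Working session

There is one attempt and no reset: what is moved stays moved. The work goes in short steps, Python scripts to look and compute and a shell command to move; the robot and the scene stay as the last step left them, time stands still between calls to the robot, and variables do not carry over. Pictures are saved under pics/ and viewed, at most 10 in all, crops included, and the job is handed in when it is done.

```bash
mkdir -p pics
cat > h.py <<'E'
import numpy as np,cv2
from plant import *
def save(f,n,crop=None,s=1):
    im=f["pixels"]
    if crop: im=im[crop[1]:crop[3],crop[0]:crop[2]]
    im=cv2.resize(im,None,fx=s,fy=s,interpolation=cv2.INTER_CUBIC)
    cv2.imwrite("pics/"+n,im[:,:,::-1])
def cloud(f):
    K,R,t,z=f["K"],f["R"],f["t"],f["z_map"]
    v,u=np.mgrid[:420,:560]
    c=np.stack([(u-K[0,2])/K[0,0]*z,(v-K[1,2])/K[1,1]*z,z],-1)
    P=(c-t)@R; P[z==0]=np.nan
    return P
E
python3 - <<'E'
from h import *
fs={n:grab_frame(n) for n in("scene","top")}
for n,f in fs.items():
    save(f,n+".png",s=1.4); np.savez(n+".npz",**f); print(n,f["K"].round(1).tolist(),(-f["R"].T@f["t"]).round(3), f["R"].round(2).tolist())
s=read_state();print(s)
E
```

```text
scene [[413.2, 0.0, 285.4], [0.0, 413.2, 203.6], [0.0, 0.0, 1.0]] [ 0.044 -0.934  0.598] [[0.91, -0.41, 0.02], [-0.16, -0.41, -0.9], [0.38, 0.81, -0.44]]
top [[527.5, 0.0, 278.4], [0.0, 527.5, 214.0], [0.0, 0.0, 1.0]] [0.123 0.027 1.976] [[0.03, -1.0, -0.01], [-0.98, -0.03, -0.2], [0.2, 0.01, -0.98]]
{'time_s': 0.1, 'joints': array([ 5.60924845e+01,  8.64807718e+00,  8.23873456e+01, -5.30998199e-04,
        8.90263294e+01, -7.67933251e+00]), 'joint_vel': array([-0.11965616, -0.08108418, -0.08713824,  0.09708681,  0.04915114,
       -0.03870034]), 'joint_torque': array([ 5.26215968e-03, -7.14377904e+01, -5.71800685e+01, -4.78474271e-05,
        6.81292659e-03, -3.87255079e-05]), 'eef_pos': array([0.25413869, 0.51575909, 0.4041531 ]), 'tool_rot': array([-1.79938731e+02, -7.72571251e-03,  1.53771822e+02]), 'contact_force': array([ 0.62600447,  1.22946621, -0.40929545]), 'ft_torque': array([ 0.03844008,  0.03561924, -0.01888928]), 'grasp_force': 0.0, 'opening': 1.0003695495314697}
```

View pics/scene.png

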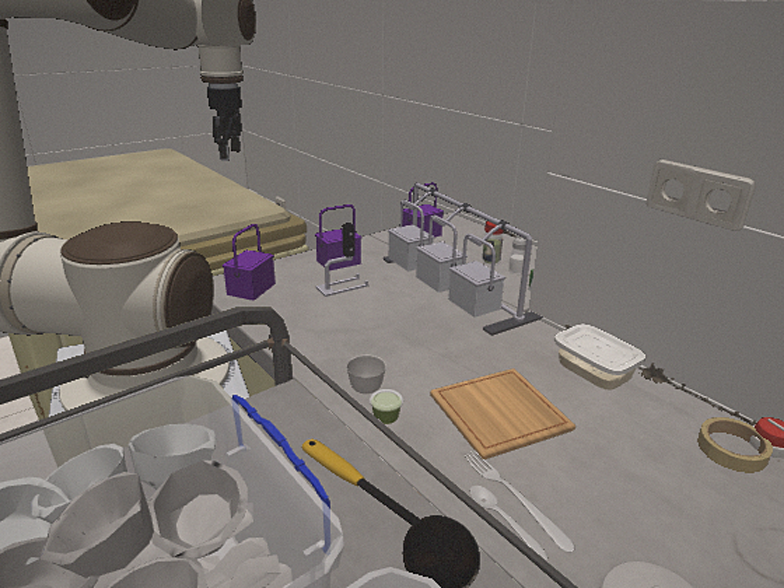

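View pics/top.png

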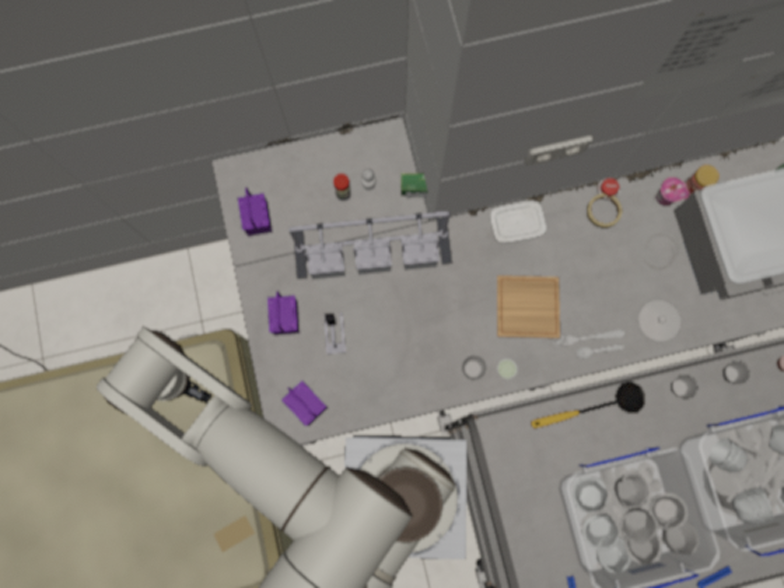

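Scene view: grey tins hang on the rack at (408,245), (440,265), (476,290) in the 1.4x picture. The fork is at (343,260), the board at (503,410), the cup at (366,373), the sauce pot at (386,405) and the rice tub at (600,355). The look-alikes are the purple tins at (250,270), (338,245) and (425,215).

Top view: the fork is at (335,332), the tins at (325,258), (373,252) and (420,248), the purple tins at (255,212), (283,314) and (303,403), and the board at (528,307). I choose the grey tins hanging on the rack.

```bash
python3 - <<'E'
from h import *
from sklearn import cluster if False else None
E
python3 - <<'E'
from h import *
top=dict(np.load("top.npz"));sc=dict(np.load("scene.npz"))
save(sc,"crop.png",(215,115,400,250),4)
Pt,Ps=cloud(top),cloud(sc)
# board by colour
def rep(name,Q):
    if len(Q)<3: print(name,len(Q));return
    r=cv2.minAreaRect((Q[:,:2]*1000).astype(np.float32)); print(name,len(Q),"rect mm",np.round(r[0]),np.round(r[1]),round(r[2],1),"z",np.nanpercentile(Q[:,2],[2,50,98]).round(3))
def roi(P,x0,y0,x1,y1):
    m=np.zeros((420,560),bool); m[int(y0/1.4):int(y1/1.4),int(x0/1.4):int(x1/1.4)]=1; return m
hsv=cv2.cvtColor(top["pixels"],cv2.COLOR_RGB2HSV)
m=roi(Pt,480,260,580,350)&(hsv[...,1]>60); rep("board",Pt[m&(Pt[...,2]>0.005)])
for nm,P,b in(("fork top",Pt,(305,300,360,370)),("fork scene",Ps,(308,215,375,300)),):
    Q=P[roi(P,*b)]; Q=Q[~np.isnan(Q[:,0])]; print(nm)
    if nm=="fork scene":
        px=sc["pixels"][roi(P,*b)][:len(Q)]
    for lo,hi in((.004,.02),(.02,.06),(.06,.08),(.08,.155)): rep(f"{lo}",Q[(Q[:,2]>lo)&(Q[:,2]<hi)])
# rack region
for nm,P,b in(("rack top",Pt,(285,205,455,285)),("rack scene",Ps,(380,175,560,335))):
    Q=P[roi(P,*b)];Q=Q[~np.isnan(Q[:,0])];print(nm)
    for lo,hi in((.09,.106),(.16,.18),(.183,.2)): rep(f"{lo}",Q[(Q[:,2]>lo)&(Q[:,2]<hi)])
for nm,b in(("cup",(455,350,490,385)),("pot",(493,355,522,383)),("tub",(485,195,550,245))):
    Q=Pt[roi(Pt,*b)];rep(nm,Q[Q[:,2]>.02])
E
```

```text
board 1737 rect mm [ 509. -326.] [169. 170.] 89.7 z [0.006 0.012 0.022]
fork top
0.004 479 rect mm [421. 204.] [188. 149.] 1.9 z [0.004 0.007 0.014]
0.02 8 rect mm [396. 183.] [16. 34.] 86.0 z [0.02  0.028 0.058]
0.06 38 rect mm [407. 194.] [47. 10.] 10.2 z [0.061 0.072 0.079]
0.08 57 rect mm [438. 197.] [25. 26.] 54.8 z [0.088 0.145 0.153]
fork scene
0.004 608 rect mm [464. 321.] [381. 168.] 68.2 z [0.004 0.005 0.018]
0.02 256 rect mm [453. 263.] [178. 104.] 79.4 z [0.02  0.042 0.059]
0.06 303 rect mm [457. 277.] [196. 108.] 80.3 z [0.061 0.076 0.08 ]
0.08 260 rect mm [443. 272.] [171.  85.] 69.5 z [0.08  0.113 0.153]
rack top
0.09 1130 rect mm [640.  77.] [150. 431.] 16.5 z [0.091 0.099 0.106]
0.16 222 rect mm [638.  97.] [ 86. 408.] 7.5 z [0.161 0.17  0.179]
0.183 416 rect mm [640.  98.] [ 97. 409.] 7.5 z [0.184 0.192 0.199]
rack scene
0.09 1607 rect mm [801. 272.] [801. 380.] 57.7 z [0.09  0.102 0.105]
0.16 564 rect mm [764. 192.] [574. 350.] 56.3 z [0.161 0.171 0.179]
0.183 567 rect mm [757. 161.] [488. 324.] 56.1 z [0.183 0.193 0.199]
cup 88 rect mm [ 336. -178.] [64. 64.] 1.9 z [0.02  0.033 0.048]
pot 162 rect mm [ 334. -265.] [49. 51.] 58.2 z [0.026 0.035 0.044]
tub 1113 rect mm [ 744. -289.] [132. 168.] 13.3 z [0.027 0.051 0.088]  File "<stdin>", line 2
    from sklearn import cluster if False else None
                                ^^
SyntaxError: invalid syntax
```

View pics/crop.png

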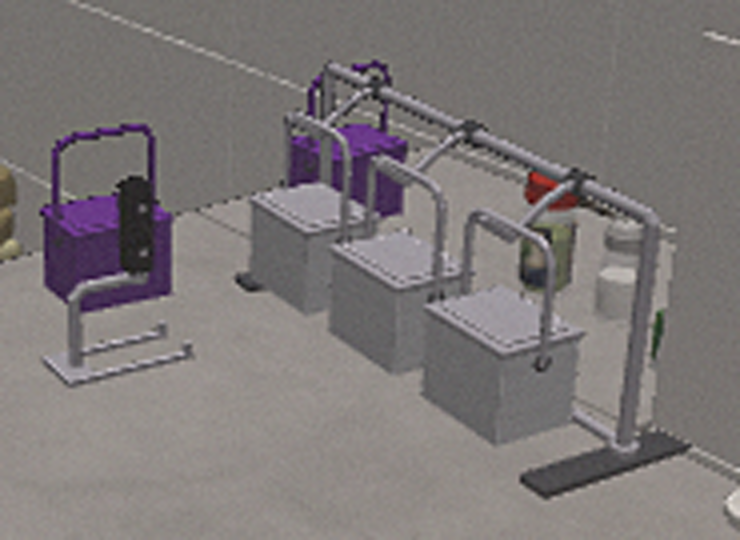

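Crop: the three grey tins hang on the rack, with crop pixels (300,240), (395,295) and (500,360). The fork stands with its handle at (135,225) and its prongs pointing toward the rack. A purple look-alike stands behind it. Next I need the yaws and exact positions.

Run:
```python
from h import *
top=dict(np.load("top.npz"));sc=dict(np.load("scene.npz"))
def pca(Q):
    c=np.median(Q,0);c=Q.mean(0);w,v=np.linalg.eigh(np.cov((Q-c)[:,:2].T));d=v[:,1];return c.round(4),np.degrees(np.arctan2(d[1],d[0])).round(1),(4*np.sqrt(w)*1000/1.15).round(0)
for n,f in(("top",top),("scene",sc)):
    P=cloud(f).reshape(-1,3);px=f["pixels"].reshape(-1,3).astype(int)
    hsv=cv2.cvtColor(f["pixels"],cv2.COLOR_RGB2HSV).reshape(-1,3)
    pur=(hsv[:,1]>70)
    L=lambda x0,x1,y0,y1,z0,z1:(P[:,0]>x0)&(P[:,0]<x1)&(P[:,1]>y0)&(P[:,1]<y1)&(P[:,2]>z0)&(P[:,2]<z1)&~pur
    print(n)
    m=L(.33,.5,.14,.25,.09,.16); 
    for nm,m in(("handle",L(.38,.5,.14,.25,.09,.16)),("handletop",L(.38,.5,.14,.25,.143,.16)),("arm",L(.35,.5,.14,.25,.06,.08)),("low",L(.33,.52,.13,.26,.0035,.02)),("prongtip",L(.33,.52,.13,.26,.011,.02))):
        if m.sum()>3: 
            r=cv2.minAreaRect((P[m][:,:2]*1000).astype(np.float32)); print(nm,m.sum(),pca(P[m]),np.round(r[0]),np.round(r[1]),round(r[2],1))
    m=L(.6,.85,-.15,.35,.183,.2)
    Q=P[m]; 
    line=cv2.fitLine(Q[:,:2].astype(np.float32),cv2.DIST_HUBER,0,.001,.001).ravel();print("rail",m.sum(),line.round(4), np.degrees(np.arctan2(line[1],line[0])))
    ps=np.radians(7.5);ex=np.array([np.cos(ps),np.sin(ps)]);ey=np.array([-ex[1],ex[0]])
    m=L(.5,.85,-.2,.35,.05,.2);Q=P[m];a=Q[:,:2]@ex;b=Q[:,:2]@ey
    print("lid a,b")
    lid=(Q[:,2]>.096)&(Q[:,2]<.106)
    h,e=np.histogram(b[lid],bins=np.arange(-.2,.35,.01));print(list(zip(e.round(3),h)))
    print("a",np.percentile(a[lid],[1,5,50,95,99]).round(4))
    bar=(Q[:,2]>.166)&(Q[:,2]<.177)
    print("bar a,b",np.c_[a,b,Q[:,2]][bar][::max(1,bar.sum()//25)].round(3).tolist())
    h,e=np.histogram(a[Q[:,2]>.163],bins=np.arange(.5,.85,.005));print([(x.round(3),y) for x,y in zip(e,h) if y])
```

```text
top
handle 61 (array([0.4372, 0.1965, 0.1382]), np.float64(118.2), array([24., 24.])) [440. 197.] [23. 23.] 5.8
handletop 36 (array([0.4396, 0.198 , 0.1503]), np.float64(89.6), array([20., 25.])) [439. 197.] [20. 22.] 4.8
arm 38 (array([0.4073, 0.1942, 0.0713]), np.float64(-171.5), array([11., 54.])) [407. 194.] [47. 10.] 10.2
low 454 (array([0.4188, 0.1955, 0.0068]), np.float64(-178.4), array([124., 191.])) [425. 195.] [188. 128.] 0.2
prongtip 34 (array([0.4139, 0.1982, 0.0134]), np.float64(173.4), array([116., 173.])) [420. 195.] [171. 117.] 2.0
rail 468 [ 0.1356 -0.9908  0.6757  0.1294] -82.20598
lid a,b
[(np.float64(-0.2), np.int64(3)), (np.float64(-0.19), np.int64(2)), (np.float64(-0.18), np.int64(1)), (np.float64(-0.17), np.int64(1)), (np.float64(-0.16), np.int64(26)), (np.float64(-0.15), np.int64(29)), (np.float64(-0.14), np.int64(32)), (np.float64(-0.13), np.int64(35)), (np.float64(-0.12), np.int64(13)), (np.float64(-0.11), np.int64(30)), (np.float64(-0.1), np.int64(30)), (np.float64(-0.09), np.int64(32)), (np.float64(-0.08), np.int64(34)), (np.float64(-0.07), np.int64(11)), 
[... 6681 characters left out ...]
t64(120)), (np.float64(0.635), np.int64(14)), (np.float64(0.64), np.int64(8)), (np.float64(0.645), np.int64(15)), (np.float64(0.65), np.int64(15)), (np.float64(0.655), np.int64(18)), (np.float64(0.66), np.int64(16)), (np.float64(0.665), np.int64(16)), (np.float64(0.67), np.int64(8)), (np.float64(0.675), np.int64(13)), (np.float64(0.68), np.int64(17)), (np.float64(0.685), np.int64(242)), (np.float64(0.69), np.int64(155)), (np.float64(0.695), np.int64(25)), (np.float64(0.7), np.int64(1)), (np.float64(0.735), np.int64(17)), (np.float64(0.74), np.int64(141)), (np.float64(0.745), np.int64(159)), (np.float64(0.75), np.int64(166)), (np.float64(0.755), np.int64(94)), (np.float64(0.76), np.int64(6))]
```

```bash
cat >> h.py <<'E'
PS=np.radians(7.6)
def ab(p,ps=PS): return np.array([p[0]*np.cos(ps)+p[1]*np.sin(ps),-p[0]*np.sin(ps)+p[1]*np.cos(ps)])
def ray(f,u,v,z):
    d=f["R"].T@np.linalg.inv(f["K"])@np.array([u,v,1.]);c=-f["R"].T@f["t"];return c+d*(z-c[2])/d[2]
def go(ga,gb,gz,yaw,ps=PS):
    "remaining shift to TCP at rack-frame (ga,gb), height gz, tool yaw deg"
    s=read_state();from scipy.spatial.transform import Rotation as Ro
    R=Ro.from_euler("xyz",s["tool_rot"],degrees=True).as_matrix()
    g=np.array([ga*np.cos(ps)-gb*np.sin(ps),ga*np.sin(ps)+gb*np.cos(ps),gz])
    print("shift tool mm",(R.T@(g-s["eef_pos"])*1000).round(1),"roll rad",round(np.radians((s["tool_rot"][2]-yaw+180)%360-180),3),"ab now",ab(s["eef_pos"],ps).round(4),"z",s["eef_pos"][2].round(4),"rot",s["tool_rot"].round(2),"t",s["time_s"])
    return s
E
python3 - <<'E'
from h import *
sc=dict(np.load("scene.npz"));top=dict(np.load("top.npz"))
q=lambda u,v,z:ray(sc,215+u/4,115+v/4,z)
for A,B in(((80,379),(180,352)),((85,350),(155,332))):
    a,b=q(*A,.005),q(*B,.005);d=b-a;print(a.round(3),b.round(3),np.degrees(np.arctan2(d[1],d[0])).round(1))
a,b=q(45,362,.003),q(72,382,.003);d=a-b;print("plate",a.round(3),b.round(3),np.degrees(np.arctan2(d[1],d[0])).round(1)-90)
# rail fits restricted
for f in(top,sc):
    P=cloud(f).reshape(-1,3);a=P[:,0]*np.cos(PS)+P[:,1]*np.sin(PS);b=-P[:,0]*np.sin(PS)+P[:,1]*np.cos(PS)
    for lo,hi,z0,z1 in((.675,.705,.183,.2),(.62,.64,.163,.18)):
        m=(a>lo)&(a<hi)&(b>-.17)&(b<.19)&(P[:,2]>z0)&(P[:,2]<z1)
        c=np.polyfit(b[m],a[m],1);print(m.sum(),"da/db deg",np.degrees(c[0]).round(2),"a at b=.011",np.polyval(c,.011).round(4),"z",np.median(P[m,2]).round(4))
    m=(a>.59)&(a<.668)&(P[:,2]>.096)&(P[:,2]<.106)
    print([ (b[m&(abs(b-c)<.06)].min().round(3),b[m&(abs(b-c)<.06)].max().round(3)) for c in(-.114,.011,.136)])
    m=(a>.60)&(a<.616)&(P[:,2]>.168)&(P[:,2]<.19); print("hook tips b",np.sort(b[m]).round(3))
E
python3 -m pendant '[0.0854,0,0,0,0.122, 0.0854,0,0,0,0.122, 0.0854,0,0,0,0.122, 0.0854,0,0,0,0.122, 0.0854,0,0,0,0.122]'
python3 -m pendant '[0.0854,0,0,0,0.122, 0.0854,0,0,0,0.122, 0.0854,0,0,0,0.122]'
python3 -c "
from h import *
go(*ab([.441,.196]),.35,97.6)"
```

```text
[0.388 0.17  0.005] [0.478 0.185 0.005] 9.8
[0.408 0.217 0.005] [0.472 0.228 0.005] 9.5
plate [0.373 0.212 0.003] [0.382 0.171 0.003] 12.5
326 da/db deg 0.38 a at b=.011 0.6871 z 0.193
161 da/db deg 0.14 a at b=.011 0.6288 z 0.1699
[(np.float64(-0.158), np.float64(-0.065)), (np.float64(-0.035), np.float64(0.059)), (np.float64(0.09), np.float64(0.185))]
hook tips b [-1.039 -1.035 -1.034 -1.033 -1.031 -1.029 -1.027 -1.023 -1.021 -1.008
 -1.006 -0.996 -0.995 -0.991 -0.988 -0.96  -0.958 -0.94  -0.934 -0.932
 -0.929 -0.922 -0.912 -0.911 -0.907 -0.883 -0.882 -0.881 -0.87  -0.868
 -0.863 -0.861 -0.859 -0.853 -0.116 -0.115 -0.114 -0.113 -0.112 -0.111
 -0.111 -0.109 -0.108 -0.108  0.009  0.012  0.012  0.012  0.016  0.016
  0.016  0.136  0.136  0.136  0.139  0.14   0.14   0.14 ]
346 da/db deg 0.28 a at b=.011 0.689 z 0.1949
189 da/db deg 0.11 a at b=.011 0.6311 z 0.1716
[(np.float64(-0.161), np.float64(-0.064)), (np.float64(-0.036), np.float64(0.063)), (np.float64(0.088), np.float64(0.188))]
hook tips b [-0.116 -0.116 -0.115 -0.115 -0.115 -0.115 -0.113 -0.113 -0.113 -0.113
 -0.112 -0.112  0.009  0.01   0.01   0.01   0.012  0.013  0.013  0.013
  0.014  0.014  0.014  0.015  0.133  0.133  0.135  0.135  0.138  0.138
  0.138  0.139  1.878  1.888  1.889  1.89   1.89   1.894  1.896  1.896
  1.896  1.904]
time_s: 0.52
eef_pos: [0.2541, 0.5158, 0.4043]
tool_rot: [-180.0, 0.0, 118.5]
contact_force: [0.4, -0.5, 0.3]
opening: 0.999
grasp_force: 0.0
time_s: 0.77
eef_pos: [0.2541, 0.5158, 0.4043]
tool_rot: [-180.0, 0.0, 97.5]
contact_force: [0.2, -0.5, -0.6]
opening: 0.999
grasp_force: 0.0
shift tool mm [-341.4  143.5   54.4] roll rad -0.002 ab now [0.3201 0.4776] z 0.4043 rot [-1.7997e+02  3.0000e-02  9.7500e+01] t 0.7667
```

```bash
python3 -m pendant '[0.0854,-0.034,0.0145,0.005,0, 0.0854,-0.034,0.0145,0.005,0, 0.0854,-0.034,0.0145,0.005,0, 0.0854,-0.034,0.0145,0.005,0, 0.0854,-0.034,0.0145,0.005,0]' >/dev/null
python3 -m pendant '[0.0854,-0.034,0.0145,0.005,0, 0.0854,-0.034,0.0145,0.005,0, 0.0854,-0.034,0.0145,0.005,0, 0.0854,-0.034,0.0145,0.005,0, 0.0854,-0.034,0.0145,0.005,-0.035]' >/dev/null
python3 -m pendant '[0.0854,0,0,0,0]'
python3 - <<'E'
from h import *
go(*ab([.441,.198]),.273,99.5)
f=grab_frame("scene");P=cloud(f).reshape(-1,3)
hsv=cv2.cvtColor(f["pixels"],cv2.COLOR_RGB2HSV).reshape(-1,3)
m=(hsv[:,2]<70)&(P[:,2]>.085)&(P[:,2]<.15)&(abs(P[:,0]-.441)<.04)&(abs(P[:,1]-.2)<.04)&(hsv[:,1]<90)
print(m.sum(),P[m].min(0).round(3),P[m].max(0).round(3));save(f,"h1.png",(200,90,340,230),4)
E
```

```text
time_s: 1.68
eef_pos: [0.4464, 0.1944, 0.3535]
tool_rot: [-179.9, 0.1, 99.8]
contact_force: [-0.4, 1.0, -0.0]
opening: 1.004
grasp_force: 0.0
shift tool mm [ 4.6 -4.6 80.5] roll rad 0.004 ab now [0.4682 0.1336] z 0.3535 rot [-1.7992e+02  1.0000e-01  9.9750e+01] t 1.6833
152 [0.434 0.182 0.086] [0.458 0.211 0.15 ]
```

View pics/h1.png

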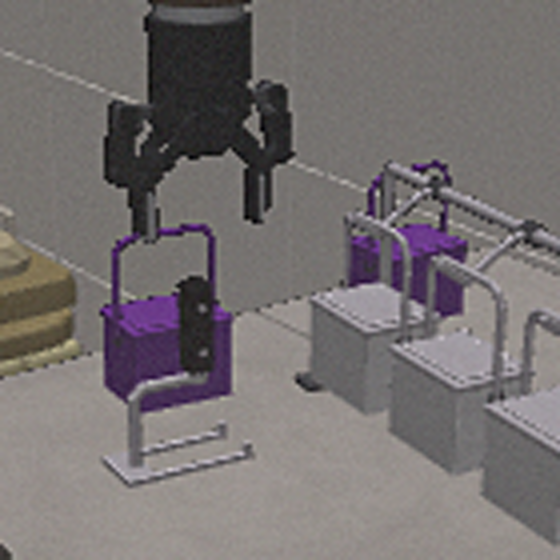

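The view shows the open fingers, crop pixels (147,215) and (255,200), centred above the handle at (193,320). I'll descend and grip.

```bash
python3 -m pendant '[0.0854,0.004,-0.003,0.02,0, 0.0854,0,0,0.02,0, 0.0854,0,0,0.02,0, 0.0854,0,0,0.02,0, 0.0854,0,0,0,0]' 
python3 -m pendant '[0,0,0,0,0, 0,0,0,0,0, 0,0,0,0,0, 0,0,0,0,0, 0,0,0,0,0]' 80
python3 -m pendant '[0,0,0,0,0, 0,0,0,0,0, 0,0,0,0,0]' 80
python3 -c "
from h import *
go(.55,.012,.408,97.6)"
```

```text
time_s: 2.15
eef_pos: [0.4393, 0.2026, 0.2713]
tool_rot: [-179.7, 0.0, 99.9]
contact_force: [-1.7, 0.6, -0.6]
opening: 1.0
grasp_force: 0.0
time_s: 2.57
eef_pos: [0.4407, 0.2023, 0.2755]
tool_rot: [179.9, -0.0, 99.9]
contact_force: [8.8, 2.4, 2.7]
opening: 0.298
grasp_force: 3.5
time_s: 2.82
eef_pos: [0.4408, 0.2022, 0.2752]
tool_rot: [179.9, -0.0, 99.9]
contact_force: [1.9, 0.7, 5.5]
opening: 0.249
grasp_force: 79.9
shift tool mm [-133.4   81.3 -132.7] roll rad 0.039 ab now [0.4637 0.1422] z 0.2752 rot [179.94  -0.    99.85] t 2.8167
```

```bash
python3 -m pendant '[0,0,0,-0.01,0, 0,0,0,-0.02,0, 0,0,0,-0.025,0, 0,0,0,-0.025,0, 0,0,0,-0.025,0]' >/dev/null
python3 -m pendant '[0,0,0,-0.025,0.013, 0,-0.03,0.01,0,0.013, 0,-0.03,0.01,0,0.013, 0,-0.03,0.01,0,0, 0,-0.025,0.01,0,0]' 
python3 -m pendant '[0,-0.01,0.01,0,0, 0,0,0,0,0, 0,0,0,0,0, 0,0,0,0,0]'
python3 - <<'E'
from h import *
go(.55,.012,.412,97.6)
f=grab_frame("scene");save(f,"h2.png",(215,60,400,220),4)
E
```

```text
time_s: 3.65
eef_pos: [0.4967, 0.0924, 0.4052]
tool_rot: [-180.0, 0.0, 97.6]
contact_force: [0.0, -0.2, -1.6]
opening: 0.247
grasp_force: 79.0
time_s: 3.98
eef_pos: [0.5075, 0.086, 0.4048]
tool_rot: [-180.0, -0.0, 97.6]
contact_force: [-0.9, 0.6, -2.8]
opening: 0.249
grasp_force: 78.9
shift tool mm [-6.2 35.6 -7.3] roll rad 0.001 ab now [0.5144 0.0182] z 0.4048 rot [-1.7996e+02 -1.0000e-02  9.7640e+01] t 3.9833
```

View pics/h2.png

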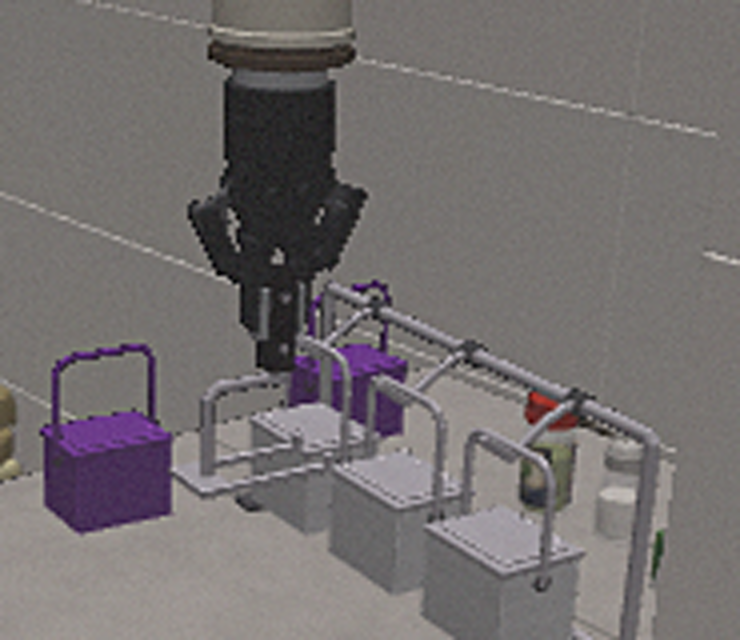

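The fork is held level in front of the middle tin. Its prong tips are at crop (333,455) and (298,440), and I'll check them by casting rays.

Run:
```python
from h import *
f=np.load("scene.npz")
P={}
for n,(u,v) in dict(near=(332,458),far=(297,441)).items():
    print(n,ab(ray(f,215+u/4,60+v/4,.140)).round(4))
f=grab_frame("top")
P=cloud(f).reshape(-1,3);a=P[:,0]*np.cos(PS)+P[:,1]*np.sin(PS);b=-P[:,0]*np.sin(PS)+P[:,1]*np.cos(PS)
for g,nm in((f,"top"),(grab_frame("scene"),"scene")):
    P=cloud(g).reshape(-1,3);a=P[:,0]*np.cos(PS)+P[:,1]*np.sin(PS);b=-P[:,0]*np.sin(PS)+P[:,1]*np.cos(PS)
    m=(a>.44)&(a<.56)&(b>-.03)&(b<.07)&(P[:,2]>.12)&(P[:,2]<.15)
    Q=np.c_[a,b,P[:,2]][m]; print(nm,m.sum(),Q.min(0).round(3),Q.max(0).round(3))
    for lo,hi in((-.03,.014),(.022,.07)):
        k=(Q[:,0]>.475)&(Q[:,1]>lo)&(Q[:,1]<hi); 
        if k.sum()>3: print("prong b",np.median(Q[k,1]).round(4),"slope",np.degrees(np.polyfit(Q[k,0],Q[k,1],1)[0]).round(1),"z",np.median(Q[k,2]).round(4),"amax",Q[k,0].max().round(3))
```

```text
near [ 0.5539 -0.0091]
far [0.5495 0.0314]
top 160 [ 0.441 -0.011  0.124] [0.531 0.041 0.148]
prong b -0.0071 slope -0.6 z 0.1342 amax 0.527
prong b 0.0371 slope -0.8 z 0.1349 amax 0.531
scene 227 [ 0.444 -0.014  0.131] [0.552 0.042 0.149]
prong b -0.0095 slope -0.6 z 0.1368 amax 0.552
prong b 0.035 slope -0.8 z 0.1367 amax 0.552
```

```bash
python3 -m pendant '[0,-0.002,0.02,-0.007,0, 0,0,0.025,0,0, 0,0,0.025,0,0, 0,0,0.025,0,0, 0,0,0.021,0,0]' 
python3 -m pendant '[0,0,0,0,0, 0,0,0,0,0, 0,0,0,0,0]' 
python3 -c "
from h import *
go(.63,.0165,.412,97.6)"
python3 -m pendant '[0,0,0,-0.01,0, 0,0,0,-0.007,0, 0,0,0,-0.005,0, 0,0,0,-0.004,0, 0,0,0,-0.003,0]' 
python3 -m pendant '[0,0,0,0,0, 0,0,0,0,0, 0,0,0,0,0, 0,0,0,0,0, 0,0,0,0,0]' 
python3 -m pendant '[0,0,0,0,0, 0,0,0,0,0, 0,0,0,0,0]'
```

```text
time_s: 4.55
eef_pos: [0.6241, 0.0998, 0.4116]
tool_rot: [180.0, 0.0, 97.7]
contact_force: [0.5, 0.3, -2.2]
opening: 0.246
grasp_force: 79.1
time_s: 4.8
eef_pos: [0.6226, 0.0994, 0.4116]
tool_rot: [-180.0, 0.0, 97.7]
contact_force: [0.2, -0.1, -2.5]
opening: 0.245
grasp_force: 79.5
shift tool mm [ 0.3 -0.3 -0.4] roll rad 0.001 ab now [0.6303 0.0162] z 0.4116 rot [-179.96    0.     97.66] t 4.8
time_s: 5.22
eef_pos: [0.6228, 0.0988, 0.4416]
tool_rot: [180.0, 0.0, 97.6]
contact_force: [0.2, 1.0, -3.2]
opening: 0.247
grasp_force: 79.1
time_s: 5.63
eef_pos: [0.6231, 0.0989, 0.4404]
tool_rot: [-180.0, -0.0, 97.6]
contact_force: [0.8, -0.6, -4.3]
opening: 0.25
grasp_force: 79.3
time_s: 5.88
eef_pos: [0.6231, 0.0989, 0.4406]
tool_rot: [-180.0, 0.0, 97.6]
contact_force: [0.1, -0.3, -4.7]
opening: 0.251
grasp_force: 79.3
```

```bash
python3 -m pendant '[0,0,0,-0.003,0, 0,0,0,0,0, 0,0,0,0,0, 0,0,0,0,0, 0,0,0,0,0]'
python3 - <<'E'
from h import *
for i in range(4): print(read_state()["contact_force"].round(2)); g=grab_frame("scene")
P=cloud(g).reshape(-1,3);a=P[:,0]*np.cos(PS)+P[:,1]*np.sin(PS);b=-P[:,0]*np.sin(PS)+P[:,1]*np.cos(PS)
for c in(-.113,.012,.137):
    m=(abs(b-c)<.035)&(a>.595)&(a<.62)&(abs(P[:,2]-.105)<.015);print(np.median(P[m,2]).round(4))
E
```

```text
time_s: 6.3
eef_pos: [0.6231, 0.0989, 0.4436]
tool_rot: [-180.0, 0.0, 97.6]
contact_force: [-0.0, -0.3, -4.6]
opening: 0.246
grasp_force: 79.3
[-0.03 -0.27 -4.6 ]
[-0.5   0.26 -2.98]
[ 0.72 -0.19 -4.55]
[-0.03 -0.77 -4.54]
0.1017
0.1092
0.1021
```

Middle tin: the force change is only about 2 N with the lid 7.5 mm up, so it is empty. I'll lower it and go to the -y tin.

```bash
python3 -m pendant '[0,0,0,0.004,0, 0,0,0,0.004,0, 0,0,0,0.006,0, 0,0,0,0.008,0, 0,0,0,0.01,0]' 
python3 -m pendant '[0,0,0,0,0, 0,0,0,0,0, 0,0,-0.015,0,0, 0,0,-0.025,0,0, 0,0,-0.03,0,0]' 
python3 -m pendant '[0,0,-0.02,0,0, 0,-0.025,0,0,0, 0,-0.033,0,0,0, 0,-0.033,0,0,0, 0,-0.034,0,0,0]' 
python3 -m pendant '[0,0,0,0,0, 0,0,0,0,0, 0,0,0,0,0]'
python3 -c "
from h import *
go(.63,-.1085,.412,97.6)"
```

```text
time_s: 6.92
eef_pos: [0.623, 0.0989, 0.4111]
tool_rot: [180.0, 0.0, 97.6]
contact_force: [-0.2, 0.2, -3.2]
opening: 0.248
grasp_force: 79.4
time_s: 7.33
eef_pos: [0.5535, 0.0895, 0.4114]
tool_rot: [-180.0, 0.0, 97.6]
contact_force: [-0.7, -0.2, -0.9]
opening: 0.249
grasp_force: 79.5
time_s: 7.75
eef_pos: [0.5502, -0.038, 0.4125]
tool_rot: [179.9, 0.0, 97.7]
contact_force: [0.4, 0.0, -3.2]
opening: 0.251
grasp_force: 79.7
time_s: 8.0
eef_pos: [0.5504, -0.0369, 0.412]
tool_rot: [180.0, -0.0, 97.6]
contact_force: [-0.2, 1.5, -3.0]
opening: 0.25
grasp_force: 79.7
shift tool mm [ 0.9 89.3  0.1] roll rad -0.0 ab now [ 0.5407 -0.1094] z 0.412 rot [179.98  -0.    97.59] t 8.0
```

```bash
python3 -m pendant '[0,0.001,0.02,0,0, 0,0,0.025,0,0, 0,0,0.025,0,0, 0,0,0.019,0,0, 0,0,0,0,0]' 
python3 -m pendant '[0,0,0,0,0, 0,0,0,0,0, 0,0,0,0,0]' 
python3 -c "
from h import *
go(.63,-.1085,.412,97.6)"
python3 -m pendant '[0,0,0,-0.01,0, 0,0,0,-0.007,0, 0,0,0,-0.005,0, 0,0,0,-0.004,0, 0,0,0,-0.003,0]' 
python3 -m pendant '[0,0,0,-0.003,0, 0,0,0,0,0, 0,0,0,0,0, 0,0,0,0,0, 0,0,0,0,0]' 
python3 -m pendant '[0,0,0,0,0, 0,0,0,0,0, 0,0,0,0,0]'
```

```text
time_s: 8.42
eef_pos: [0.6408, -0.0224, 0.4109]
tool_rot: [-180.0, -0.0, 97.7]
contact_force: [0.8, 0.4, -2.4]
opening: 0.244
grasp_force: 79.8
time_s: 8.67
eef_pos: [0.638, -0.0236, 0.412]
tool_rot: [180.0, 0.0, 97.7]
contact_force: [0.6, 0.2, -2.7]
opening: 0.248
grasp_force: 79.8
shift tool mm [-0.7  0.8  0. ] roll rad 0.001 ab now [ 0.6292 -0.1078] z 0.412 rot [1.7999e+02 1.0000e-02 9.7660e+01] t 8.6667
time_s: 9.08
eef_pos: [0.6384, -0.0242, 0.4411]
tool_rot: [-180.0, 0.0, 97.6]
contact_force: [-1.5, 0.0, -8.6]
opening: 0.251
grasp_force: 78.9
time_s: 9.5
eef_pos: [0.6385, -0.0242, 0.4433]
tool_rot: [-180.0, -0.0, 97.6]
contact_force: [0.1, -0.2, -8.8]
opening: 0.248
grasp_force: 79.1
time_s: 9.75
eef_pos: [0.6385, -0.0242, 0.4436]
tool_rot: [-180.0, -0.0, 97.6]
contact_force: [-0.2, -0.1, -9.1]
opening: 0.244
grasp_force: 79.1
```

-y tin: about 6.4 N, so this is the full one. I'll lift it off its hook.

```bash
python3 -m pendant '[0,0,0,-0.004,0, 0,0,0,-0.006,0, 0,0,0,-0.006,0, 0,0,0,-0.005,0, 0,0,0,-0.003,0]' 
python3 -m pendant '[0,0,0,0,0, 0,0,-0.003,0,0, 0,0,-0.006,0,0, 0,0,-0.009,0,0, 0,0,-0.01,0,0]' 
python3 -m pendant '[0,0,-0.01,0,0, 0,0,-0.01,0,0, 0,0,-0.01,0,0, 0,0,-0.01,0,0, 0,0,-0.01,0,0]' 
python3 -m pendant '[0,0,-0.01,0,0, 0,0,-0.009,0,0, 0,0,-0.006,0,0, 0,0,-0.003,0,0, 0,0,0,0,0]'
python3 - <<'E'
from h import *
t=ab([.509,-.326]);print(t)
go(t[0],t[1]+.0045,.45,97.6)
f=grab_frame("scene");save(f,"h3.png",(230,60,415,220),4)
E
```

```text
time_s: 10.17
eef_pos: [0.6385, -0.0242, 0.469]
tool_rot: [179.9, 0.0, 97.6]
contact_force: [-0.4, -0.0, -8.6]
opening: 0.251
grasp_force: 79.0
time_s: 10.58
eef_pos: [0.6099, -0.0279, 0.4673]
tool_rot: [-180.0, -0.0, 97.6]
contact_force: [-0.3, -0.3, -8.2]
opening: 0.244
grasp_force: 79.1
time_s: 11.0
eef_pos: [0.56, -0.0346, 0.4678]
tool_rot: [180.0, 0.0, 97.6]
contact_force: [0.8, -0.1, -8.8]
opening: 0.247
grasp_force: 79.1
time_s: 11.42
eef_pos: [0.5329, -0.0383, 0.4679]
tool_rot: [180.0, 0.0, 97.6]
contact_force: [0.2, -0.1, -8.9]
opening: 0.248
grasp_force: 79.1
[ 0.46141313 -0.39045477]
shift tool mm [-277.5  -61.8   18. ] roll rad 0.0 ab now [ 0.5232 -0.1084] z 0.4679 rot [1.7999e+02 1.0000e-02 9.7610e+01] t 11.4167
```

View pics/h3.png

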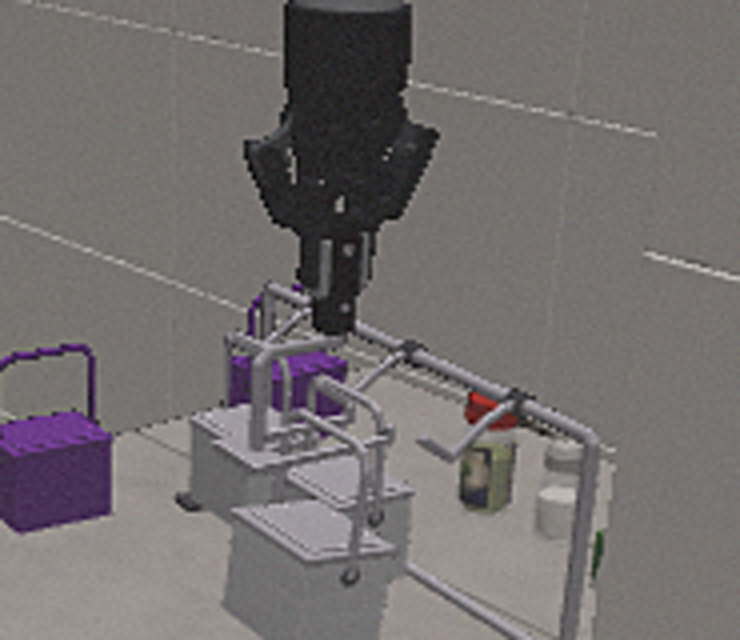

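The tin hangs free on the fork, with its lid at crop (310,530) and the hook at (470,435) empty. The other two still hang. I'll carry it over the board with gentle acceleration.

```bash
python3 -m pendant '[0,-0.003,-0.0005,0,0, 0,-0.006,-0.0015,0,0, 0,-0.009,-0.002,0,0, 0,-0.012,-0.0025,0,0, 0,-0.014,-0.003,0,0]' >/dev/null
python3 -m pendant '[0,-0.014,-0.003,0,0, 0,-0.014,-0.003,0,0, 0,-0.014,-0.003,0,0, 0,-0.014,-0.003,0,0, 0,-0.014,-0.003,0,0]'  >/dev/null
python3 -m pendant '[0,-0.014,-0.003,0,0, 0,-0.014,-0.003,0,0, 0,-0.014,-0.003,0,0, 0,-0.014,-0.003,0,0, 0,-0.014,-0.003,0,0]'  >/dev/null
python3 -m pendant '[0,-0.014,-0.004,0,0, 0,-0.014,-0.004,0,0, 0,-0.014,-0.004,0,0, 0,-0.012,-0.003,0,0, 0,-0.011,-0.003,0,0]'  >/dev/null
python3 -m pendant '[0,-0.01,-0.003,0,0, 0,-0.009,-0.002,0,0, 0,-0.007,-0.001,0,0, 0,-0.005,-0.0005,0,0, 0,-0.002,0,0,0]'
python3 -m pendant '[0,0,0,0,0, 0,0,0,0,0, 0,0,0,0,0, 0,0,0,0,0, 0,0,0,0,0]'
python3 - <<'E'
from h import *
go(.4614,-.386,.45,97.6)
f=grab_frame("scene");save(f,"h4.png",(260,80,445,350),3)
f2=grab_frame("top")
for g in(f,f2):
    P=cloud(g).reshape(-1,3);a=P[:,0]*np.cos(PS)+P[:,1]*np.sin(PS);b=-P[:,0]*np.sin(PS)+P[:,1]*np.cos(PS)
    m=(abs(a-.461)<.06)&(abs(b+.39)<.07)&(P[:,2]>.105)&(P[:,2]<.14)
    r=cv2.minAreaRect((np.c_[a,b][m]*1000).astype(np.float32));print(m.sum(),r,np.percentile(P[m,2],[5,50,95]).round(4))
E
```

```text
time_s: 13.55
eef_pos: [0.5074, -0.3269, 0.4676]
tool_rot: [-180.0, 0.0, 97.6]
contact_force: [-0.1, -0.9, -8.2]
opening: 0.251
grasp_force: 79.0
time_s: 13.97
eef_pos: [0.5075, -0.3259, 0.4679]
tool_rot: [180.0, 0.0, 97.6]
contact_force: [0.8, 1.3, -8.3]
opening: 0.245
grasp_force: 79.1
shift tool mm [ 4.1  1.5 17.9] roll rad 0.001 ab now [ 0.4599 -0.3901] z 0.4679 rot [1.7999e+02 1.0000e-02 9.7640e+01] t 13.9667
1350 ((463.38201904296875, -393.60760498046875), (96.22712707519531, 76.75093078613281), 89.61647033691406) [0.1083 0.1334 0.1366]
180 ((464.52099609375, -402.69390869140625), (113.70954895019531, 53.973777770996094), 41.37902069091797) [0.1246 0.1319 0.1394]
```

View pics/h4.png

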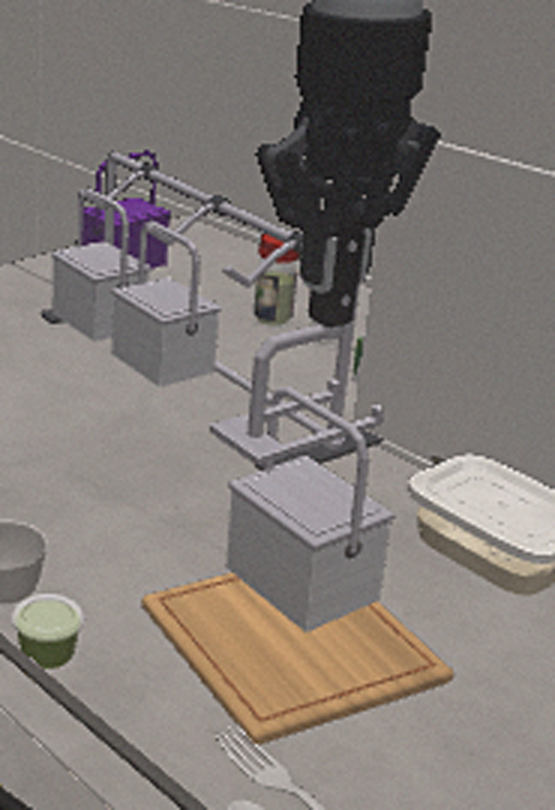

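The tin hangs level above the board centre, lid at (310,500), with its underside about 46 mm above the board top. I'll lower it, slowly at the end.

```bash
python3 -m pendant '[0,0.002,0,0.003,0, 0,0.002,-0.001,0.005,0, 0,0,0,0.007,0, 0,0,0,0.008,0, 0,0,0,0.007,0]' >/dev/null
python3 -m pendant '[0,0,0,0.005,0, 0,0,0,0.002,0, 0,0,0,0.001,0, 0,0,0,0.001,0, 0,0,0,0.001,0]' 
python3 -m pendant '[0,0,0,0.001,0, 0,0,0,0.001,0, 0,0,0,0.001,0, 0,0,0,0.001,0, 0,0,0,0.001,0]' 
python3 -m pendant '[0,0,0,0.001,0, 0,0,0,0.001,0, 0,0,0,0.001,0, 0,0,0,0.001,0, 0,0,0,0.001,0]' 
python3 -m pendant '[0,0,0,0,0, 0,0,0,0,0, 0,0,0,0,0]'
```

```text
time_s: 14.9
eef_pos: [0.5059, -0.3224, 0.428]
tool_rot: [180.0, 0.0, 97.6]
contact_force: [-0.6, -0.3, -8.5]
opening: 0.243
grasp_force: 79.1
time_s: 15.32
eef_pos: [0.506, -0.3224, 0.4231]
tool_rot: [180.0, 0.0, 97.6]
contact_force: [1.9, 0.1, -4.5]
opening: 0.248
grasp_force: 79.7
time_s: 15.73
eef_pos: [0.5058, -0.3224, 0.4178]
tool_rot: [180.0, 0.0, 97.6]
contact_force: [0.5, 0.4, -2.2]
opening: 0.247
grasp_force: 79.9
time_s: 15.98
eef_pos: [0.5059, -0.3224, 0.4178]
tool_rot: [-180.0, 0.0, 97.6]
contact_force: [-0.8, -0.2, -2.3]
opening: 0.249
grasp_force: 79.9
```

```bash
python3 -m pendant '[0,0,0,0.006,0, 0,0,0,0.006,0, 0,0,0,0.005,0, 0,0,0,0,0, 0,0,0,0,0]' 
python3 -m pendant '[0,0,-0.006,0,0, 0,0,-0.012,0,0, 0,0,-0.015,0,0, 0,0,-0.018,0,0, 0,0,-0.02,0,0]' 
python3 -m pendant '[0,0,-0.02,0,0, 0,0,-0.015,0,0, 0,0.01,0,0,0, 0,0.025,0,0,0, 0,0.03,0,0,0]'
python3 - <<'E'
from h import *
go(.45,.07,.29,97.6)
f=grab_frame("scene");P=cloud(f).reshape(-1,3);a=P[:,0]*np.cos(PS)+P[:,1]*np.sin(PS);b=-P[:,0]*np.sin(PS)+P[:,1]*np.cos(PS)
m=(abs(a-.461)<.06)&(abs(b+.39)<.07)&(P[:,2]>.08)&(P[:,2]<.096)
r=cv2.minAreaRect((np.c_[P[:,0],P[:,1]][m]*1000).astype(np.float32));print(m.sum(),r,np.percentile(P[m,2],[5,50,95]).round(4))
save(f,"h5.png",s=1.4)
E
```

```text
time_s: 16.4
eef_pos: [0.5059, -0.3224, 0.4002]
tool_rot: [-180.0, -0.0, 97.6]
contact_force: [0.3, -0.7, -1.0]
opening: 0.243
grasp_force: 80.0
time_s: 16.82
eef_pos: [0.4341, -0.3318, 0.4009]
tool_rot: [-180.0, 0.0, 97.6]
contact_force: [0.6, -0.2, -2.6]
opening: 0.247
grasp_force: 79.9
time_s: 17.23
eef_pos: [0.3914, -0.2721, 0.4006]
tool_rot: [-180.0, 0.0, 97.5]
contact_force: [0.4, 1.1, -2.5]
opening: 0.243
grasp_force: 80.0
shift tool mm [391.6  97.3 110.5] roll rad -0.002 ab now [ 0.3519 -0.3214] z 0.4006 rot [-1.800e+02  1.000e-02  9.749e+01] t 17.2333
913 ((518.079345703125, -324.3291320800781), (76.86551666259766, 97.81117248535156), 7.130696773529053) [0.0834 0.0895 0.0916]
```

View pics/h5.png

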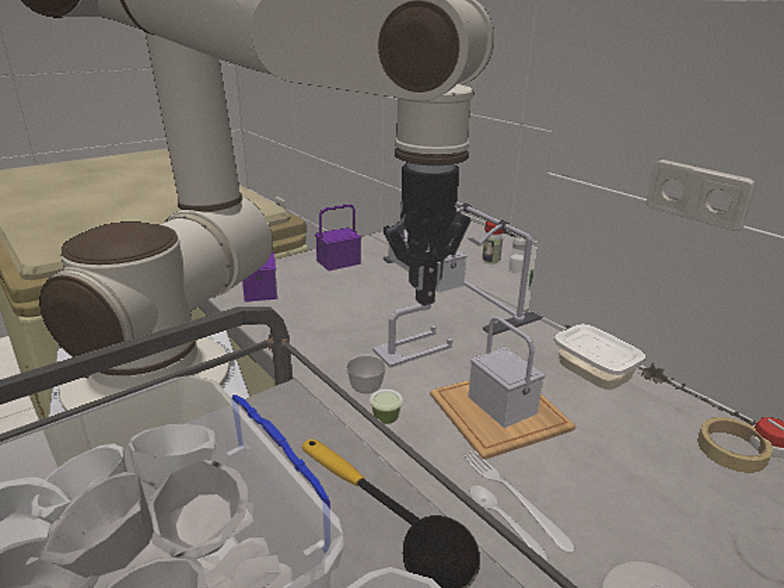

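The tin stands upright on the board at (507,380), within about 10 mm of the centre, and the fork is clear of it. Next I'll carry the fork to the open table area.

```bash
python3 -m pendant '[0,0.03,0.008,0,0, 0,0.033,0.008,0,0, 0,0.033,0.008,0,0, 0,0.033,0.008,0,0, 0,0.033,0.008,0,0]' >/dev/null
python3 -m pendant '[0,0.033,0.008,0,0, 0,0.033,0.008,0,0, 0,0.033,0.008,0,0, 0,0.033,0.008,0,0, 0,0.033,0.008,0,0]' >/dev/null
python3 -m pendant '[0,0.03,0.008,0,0, 0,0.02,0.006,0.01,0, 0,0.01,0.003,0.02,0, 0,0,0,0.025,0, 0,0,0,0.025,0]' >/dev/null
python3 -m pendant '[0,0,0,0.015,0, 0,0,0,0.01,0, 0,0,0,0.005,0, 0,0,0,0,0, 0,0,0,0,0]'
python3 -c "
from h import *
go(.45,.06,.2755,97.6)"
```

```text
time_s: 18.95
eef_pos: [0.4372, 0.1243, 0.2915]
tool_rot: [179.9, 0.0, 97.6]
contact_force: [-0.2, 0.3, -2.3]
opening: 0.25
grasp_force: 79.8
shift tool mm [-5.4  0.2 16. ] roll rad 0.0 ab now [0.4498 0.0654] z 0.2915 rot [1.7994e+02 1.0000e-02 9.7610e+01] t 18.95
```

```bash
python3 -m pendant '[0,0,0,0.006,0, 0,0,0,0.004,0, 0,0,0,0.003,0, 0,0,0,0.001,0, 0,0,0,0,0]'
python3 -m pendant '[0,0,0,0.001,0, 0,0,0,0.001,0, 0,0,0,0,0]'
```

```text
time_s: 19.37
eef_pos: [0.437, 0.1244, 0.2765]
tool_rot: [-180.0, 0.0, 97.6]
contact_force: [0.1, 0.6, -2.8]
opening: 0.248
grasp_force: 80.1
time_s: 19.62
eef_pos: [0.4372, 0.1245, 0.2751]
tool_rot: [180.0, 0.0, 97.6]
contact_force: [-0.3, 1.6, 2.3]
opening: 0.247
grasp_force: 80.6
```

```bash
python3 -m pendant '[0.03,0,0,0,0, 0.03,0,0,0,0, 0.05,0,0,0,0, 0.0854,0,0,0,0, 0.0854,0,0,0,0]'
python3 -m pendant '[0.0854,0,0,0,0, 0.0854,0,0,0,0, 0.0854,0,0,-0.01,0, 0.0854,0,0,-0.025,0, 0.0854,0,0,-0.035,0]'
python3 -m pendant '[0.0854,0,0,-0.035,0, 0.0854,0,0,-0.03,0, 0.0854,0,0,0,0, 0.0854,0,0,0,0]'
python3 - <<'E'
from h import *
f=grab_frame("scene");save(f,"h6.png",(200,80,480,330),2.2)
P=cloud(f).reshape(-1,3)
a=P[:,0]*np.cos(PS)+P[:,1]*np.sin(PS);b=-P[:,0]*np.sin(PS)+P[:,1]*np.cos(PS)
m=(abs(a-.45)<.05)&(abs(b-.06)<.04)&(P[:,2]>.1)&(P[:,2]<.16);print("handle",m.sum(),P[m].min(0).round(3),P[m].max(0).round(3))
for c in(.012,.137):
    m=(abs(b-c)<.035)&(a>.595)&(a<.62)&(abs(P[:,2]-.105)<.015);print(np.median(P[m,2]).round(4))
E
```

```text
time_s: 20.03
eef_pos: [0.437, 0.1244, 0.2747]
tool_rot: [-180.0, 0.0, 97.6]
contact_force: [-0.1, -0.7, -0.5]
opening: 0.763
grasp_force: 0.0
time_s: 20.45
eef_pos: [0.4365, 0.1243, 0.3443]
tool_rot: [-179.8, -0.0, 97.6]
contact_force: [1.6, -0.6, 0.2]
opening: 0.997
grasp_force: 0.0
time_s: 20.78
eef_pos: [0.4369, 0.1244, 0.4119]
tool_rot: [179.8, 0.0, 97.6]
contact_force: [0.3, 0.9, -1.2]
opening: 1.001
grasp_force: 0.0
handle 174 [0.428 0.105 0.1  ] [0.452 0.133 0.154]
0.1018
0.1019
```

View pics/h6.png

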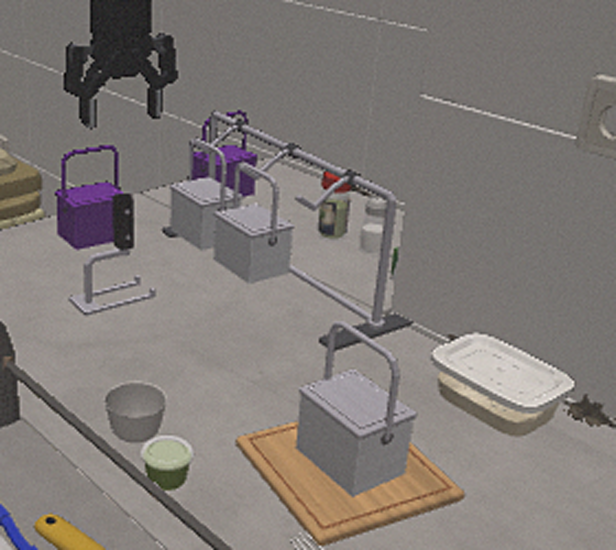

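The full tin is upright on the board at (355,430). The two empties hang on their hooks, the fork stands upright and released at (115,260), and the bystanders have not moved.

```bash
python3 -c "
from plant import *
print(job_done())"
```

```text
the job is handed in; nothing more can be done
None
```

Job handed in: the heavy tin (the one nearest the board) stands upright near the board's centre, the two empty tins still hang on the rack, the fork stands released on the bare table, and the bystanders look unmoved; the hand-in returned no verdict.

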